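# Empty a cast shell and show it to the inspection camera

## Robot

A 6-joint arm with a two-finger parallel gripper is mounted at the origin on a cart in front of the work surface, level with it; the furniture and walls round the work are solid. World frame = base frame: x ahead of the robot, y to its left, z up, the work surface at z = 0. Lengths are in mm, angles in rad, forces in N, time in s.
With the tool pointing down it reaches from about 400 to 925 mm from the base axis. Payload 12.5 kg.
Tool frame: the origin (TCP) lies midway between the tips of the shut fingers; the grasp point (between the pads) lies 19 mm behind it; z points along the fingers, y is the line along which they close (so a half turn about z gives the same grasp; the last joint's range is limited). The gripper opens to 95 mm and grips with 3 to 60 N. Pads are 20 mm wide; open, the fingers measure 119 mm over their backs; the gripper's body (75 mm by 180 mm) begins 59 mm behind the grasp point.
Start: joints at [1.038, 0.491, 1.559, -0, 1.092, -0.106], TCP at [258.711, 568.96, 214.661] pointing down, gripper open.
Joint ranges: [-3.1, 3.1], [-0.84, 2.19], [0.05, 2.79], [-1.13, 4.28], [0.06, 2.93], [-2.69, 2.69]. Speed limits (rad/s): [2.22, 2.22, 2.79, 3.14, 3.14, 3.14].

## Interface

Orientations are given as [roll, pitch, yaw] about the fixed x, y, z axes, in that order (R = Rz(yaw) Ry(pitch) Rx(roll)).
In Python, from cell import env gives the robot as it stands.
- The arm moves only by the tool arm_command, never from a script. Its argument "targets" is a list of rows, each a list of 5 numbers: the shift along the tool's x, y, z in mm, then the turn about the tool's z in degrees, then the opening, from 0 (shut) to 1 (fully open). In form: [[tx, ty, tz, roll, fingers], ...]. A call has 1 to 5 rows; each row is the pose to reach, as a shift and turn from the pose commanded when the call began, along the tool's axes at that moment; what a row does not reach only later rows make up. A row lasts 1/10 s, in which the tool goes at most 50 mm and 8.59 degrees, less where a joint would pass 70% of its speed; a pose out of reach is approached as far as the arm can. A call with a gripper value outside its range is refused whole. The fingers move at their own pace and stop on an object; the grip force is fixed at half the most. Time passes only in rows, so rows that repeat a pose let the fingers close. It gives the time, the measured TCP pose, the force, the opening and the grip force at its end, in the units of the state.
- env.state(): the state, without advancing time (a new reading comes with each control period).
- env.read_camera(name): name is "scene" or "top" or "wrist"; returns a dict with "frame" (384x512x3 uint8, red, green, blue), "vertical_fov" (degrees; the focal length in pixels is half the picture's height over the tangent of half this angle, whatever the lens; pixels are square), "cx", "cy" (the principal point, pixels), "world_from_camera" (4x4, takes a point from camera to world coordinates); the wrist camera has in their place "hand_eye" (4x4, takes a point from camera to tool coordinates, whose origin is the TCP and whose axes are the flange's). Camera axes: x right, y down, z forward; pixel columns grow to the right and rows downward; lengths in mm; the calibration is good to about 2 mm. A picture is of the moment at which its call begins: read the wrist's pose just before it. There is no depth.
- env.job_done(): hands the job in; it is judged then, once.
The state is a dict: "t": time; "joints": joint angles; "qvel": joint speeds; "tau": joint torques, N m; "eef_pos": TCP position; "tcp_rot": TCP orientation; "ft_force": force on the tool from outside, world axes, zero at the start; "moment": the same for the moment, N m; "opening": opening from 0.0 (shut) to 1.0 (fully open); "grip_force": force on a finger pad.
Only numpy, scipy, OpenCV 4.12 (cv2) and the standard library are available. Lean on these libraries where they do the work, as an engineer would, in place of code of your own. Each camera call takes 0.05 s, during which the arm holds its last target. There are 200 camera calls.

## Task

Pick up the flared cast shell by its two flats, tip the three hex nuts out of it into the sheet-metal tray, and turn it upright again. Then hold the empty shell still in the air in front of the inspection camera for the picture: upright, centred on the lens axis with its middle 15 cm in front of the lens and level with it, with one of the open walls between the flats facing the lens squarely. Finish while still holding it there, and leave the pipe stub, the steel block and the bolt where they are.

Things in the scene. Friction and masses are not known exactly. Their poses are not given: they have to be found in the camera images.
- shell_center (a point): Centre (28 mm above the underside) of the cast shell: dark steel cup, 56 mm tall, 46 mm across at the foot, 64 at the rim; z runs along its axis to the open mouth. Two flat pads stand on opposite sides at +y and -y, faces 65 mm apart, each 26 mm wide, from 10 to 54 mm above the underside: hold it by these, fingers closing along y. It stands upright and holds three stacked nuts.
- nut_a: Plain steel hex nut, 33x29x14 mm, 0.09 kg, origin at the centre of its underside; starts lowest in the shell.
- nut_b: The same kind of nut; starts in the middle of the stack.
- nut_c: The same kind of nut; starts on top of the stack, about 10 mm below the rim.
- tray: Open sheet-metal tray fixed to the table, 200 x 200 x 35 mm tall, wall 3 mm; origin at the centre of its underside.
- lens (a point): Centre of the front glass of the inspection camera: small square metal camera with a black lens, 42 mm across, on a fixed post stand, 180 mm above the table. It looks along -x of this frame (level, roughly towards the robot); z is up. The stand's base is 110 x 100 mm, centred 75 mm behind the glass; its post reaches 217 mm above the table.
- view_point (a point): The point on the lens axis 150 mm in front of the lens glass, 180 mm above the table, where the shell's centre belongs; axes as the lens (x towards the camera, y across, z up). The shell's y axis should lie along this y, either way round.
- pipe_stub: Bystander: rusty piece of straight pipe standing on end, 60 mm diameter, 60 mm tall, open at both ends, no flats; origin at the centre of its underside. Not to be moved.
- steel_block: Bystander: ground steel block 40x50x40 mm; origin at the centre of its underside. Not to be moved.
- bolt: Bystander: hex bolt 80 mm long lying on the table, 30 mm across the head; origin at mid-length on its lower side. Not to be moved.
- shell: The cast shell itself, 0.2 to 0.33 kg; origin at the centre of its underside, same axes as shell_center. Wall 3 mm, floor 4 mm. The bore flares 9 degrees a side and is smooth (friction about 0.25): the nuts start to slide when the shell is tipped about 95 degrees from upright and run out freely by 105 to 110.
- camera_stand: The inspection camera on its stand; origin at the centre of the base's underside, same axes as the lens.
Mind the look-alikes: they are no part of the job. What is shaped like the shell but pink is not meant.

How it is judged (in metres and radians):
On the way:
1. the shell is tipped well over above the tray (angle between shell_center's own z axis and vertical above 1.2 rad and x of shell_center in the frame of tray between -0.16 and 0.16 m and y of shell_center in the frame of tray between -0.16 and 0.16 m), for 0.1 s.
At the end, for the whole second after the job is handed in: Nuts in the tray; shell held still by the fingers in the air, touching nothing else, centre within 25 mm along and 20 mm across and in height of the point 150 mm before the lens, upright within 8 degrees, the line across its flats within 11 degrees of square to the lens axis (x of nut_a in the frame of tray between -0.1 and 0.1 m and y of nut_a in the frame of tray between -0.1 and 0.1 m and z of each of nut_a, nut_b, nut_c in the frame of tray below 0.045 m and x of nut_b in the frame of tray between -0.1 and 0.1 m and y of nut_b in the frame of tray between -0.1 and 0.1 m and x of nut_c in the frame of tray between -0.1 and 0.1 m and y of nut_c in the frame of tray between -0.1 and 0.1 m and x of shell_center in the frame of view_point between -0.025 and 0.025 m and y of shell_center in the frame of view_point between -0.02 and 0.02 m and z of shell_center in the frame of view_point between -0.02 and 0.02 m and angle between shell_center's own z axis and vertical below 0.15 rad and angle between the y axis of shell_center and the y axis of view_point, either way round below 0.2 rad and linear speed of shell below 0.02 m/s and contact force between the fingers and shell above 2 N and contact force between shell and camera_stand below 0.3 N); the arm keeps its last pose, push and grip.
It fails at once if a bystander (pipe stub, steel block, bolt) is moved by more than 25 mm (distance of any of pipe_stub, steel_block, bolt from where it was at the start of the episode above 0.025 m).
It also fails if it takes over 45 s, if anything falls off the work surface, if the arm or the gripper's body presses on something with over 40 N, if the wrist force passes 120 N, or if a joint passes its speed limit or range.

## Working session

There is one attempt and no reset: what is moved stays moved. The work goes in short steps, Python scripts to look and compute and a tool call to move; the robot and the scene stay as the last step left them, time stands still between calls to the robot, and variables do not carry over. Pictures are saved under pics/ and viewed, at most 10 in all, crops included, and the job is handed in when it is done.

Besides the shell and the picture viewer there is one more tool, called as name(argument=value, ...) on one line, values as JSON. arm_command: Moves the arm, as the interface text tells. Its arguments: {"type":"object","properties":{"targets":{"type":"array","items":{"type":"array","items":{"type":"number"}}}},"required":["targets"]}

```bash
ls; mkdir -p pics
python3 - <<'E'
from cell import env
import cv2
print(env.state())
for n in("scene","top"):
    c=env.read_camera(n); cv2.imwrite(f"pics/{n}0.png",cv2.resize(c["frame"][:,:,::-1],(800,600),interpolation=cv2.INTER_CUBIC))
    print(n,c["vertical_fov"],c["cx"],c["cy"],c["world_from_camera"])
E
```

```text
pics
{'t': 0.0, 'joints': array([ 1.03841524e+00,  4.91597407e-01,  1.55943840e+00,  9.73583125e-06,
        1.09169097e+00, -1.05568489e-01]), 'qvel': array([-0.00090352, -0.00012791,  0.00124469,  0.0007228 , -0.00022368,
       -0.00054567]), 'tau': array([ 8.36797371e-04, -6.12654090e+01, -2.58189315e+01,  6.92310906e-02,
        4.81397426e-02, -9.55186692e-05]), 'eef_pos': array([258.57133312, 568.74591183, 214.04203749]), 'tcp_rot': array([-3.14046576e+00, -1.28091572e-04,  2.71477550e+00]), 'ft_force': array([-0.16466612, -0.14785315,  0.64803613]), 'moment': array([-0.08220059,  0.02271573, -0.01921699]), 'grip_force': 0.0, 'opening': 0.9993621323058666}
scene 52.358649106758904 252.8907442355247 191.849956163166 [[ 5.17198408e-01 -4.30406479e-01  7.39767579e-01 -1.30393340e+02]
 [-8.55852452e-01 -2.55311708e-01  4.49813863e-01 -3.27095375e+02]
 [-4.73147647e-03 -8.65774910e-01 -5.00411249e-01  6.26074056e+02]
 [ 0.00000000e+00  0.00000000e+00  0.00000000e+00  1.00000000e+00]]
top 49.61938900004454 251.50953417265893 188.36030774907906 [[-3.08899836e-04 -9.80020778e-01  1.98894894e-01  4.14479971e+02]
 [-9.99999950e-01  3.14643726e-04 -2.72722742e-06  9.74554201e+01]
 [-5.99082911e-05 -1.98894885e-01 -9.80020827e-01  9.51383097e+02]
 [ 0.00000000e+00  0.00000000e+00  0.00000000e+00  1.00000000e+00]]
```

View pics/scene0.png

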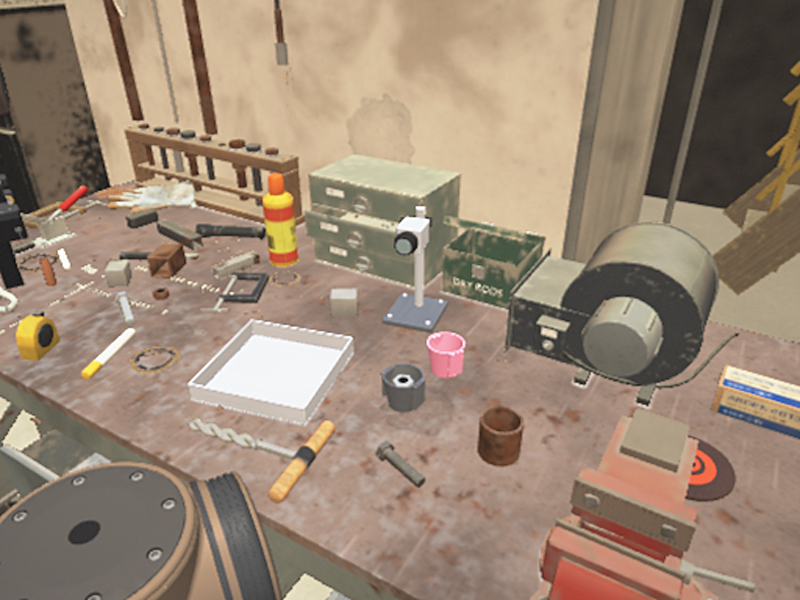

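View pics/top0.png

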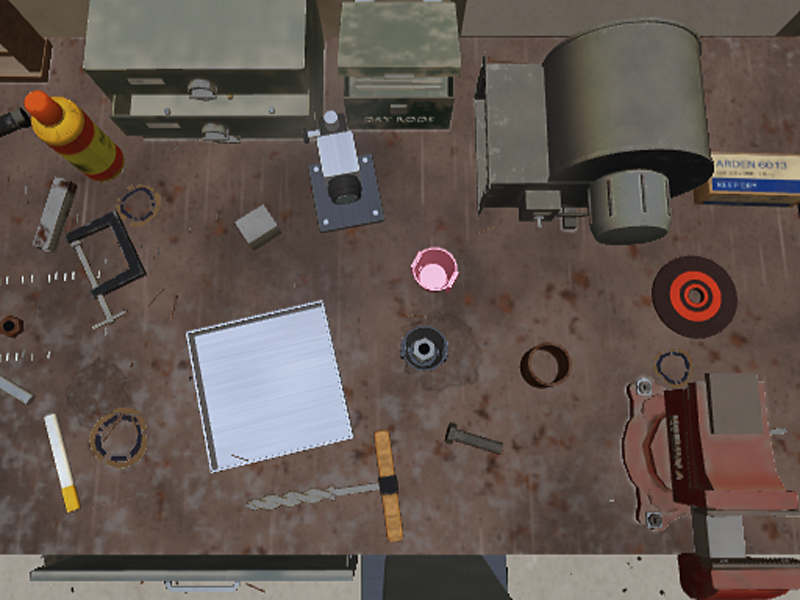

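```bash
cat > h.py <<'E'
from cell import env
import cv2, numpy as np
def ray(c,u,v,z,T=None):
    T=c["world_from_camera"] if T is None else T
    f=192/np.tan(np.radians(c["vertical_fov"]/2))
    d=T[:3,:3]@np.array([(u-c["cx"])/f,(v-c["cy"])/f,1]); o=T[:3,3]
    return (o+d*(z-o[2])/d[2])
def proj(c,p,T=None):
    T=c["world_from_camera"] if T is None else T
    f=192/np.tan(np.radians(c["vertical_fov"]/2)); q=np.linalg.inv(T)@np.append(p,1)
    return q[:2]/q[2]*f+[c["cx"],c["cy"]]
E
python3 - <<'E'
from h import *
c=env.read_camera("top"); f=c["frame"][:,:,::-1]
def crop(u,v,w,h,s): return cv2.resize(f[v:v+h,u:u+w],None,fx=s,fy=s,interpolation=cv2.INTER_CUBIC)
o=np.zeros((600,800,3),np.uint8)
o[:300,:330]=crop(245,200,55,50,6); o[:504,350:350+330]=crop(192,65,55,84,6)
cv2.imwrite("pics/c1.png",o)
# tray rim corners (view px) z=35 ; others
for n,u,v,z in [("tFL",188,333,35),("tFR",323,301,35),("tNR",352,438,35),("tNL",210,472,35),("shell",425,347,56),("pink",435,268,50),("pipe",545,366,60),("blockTop",257,222,40),("boltH",452,433,10),("boltE",502,449,10)]:
    print(n,ray(c,u*.64,v*.64,z).round(0))
E
```

```text
tFL [544. 389.  35.]
tFR [591. 198.  35.]
tNR [398. 154.  35.]
tNL [353. 347.  35.]
shell [522.  53.  56.]
pink [636.  37.  50.]
pipe [ 495. -111.   60.]
blockTop [708. 297.  40.]
boltH [405.  14.  10.]
boltE [383. -56.  10.]
```

View pics/c1.png

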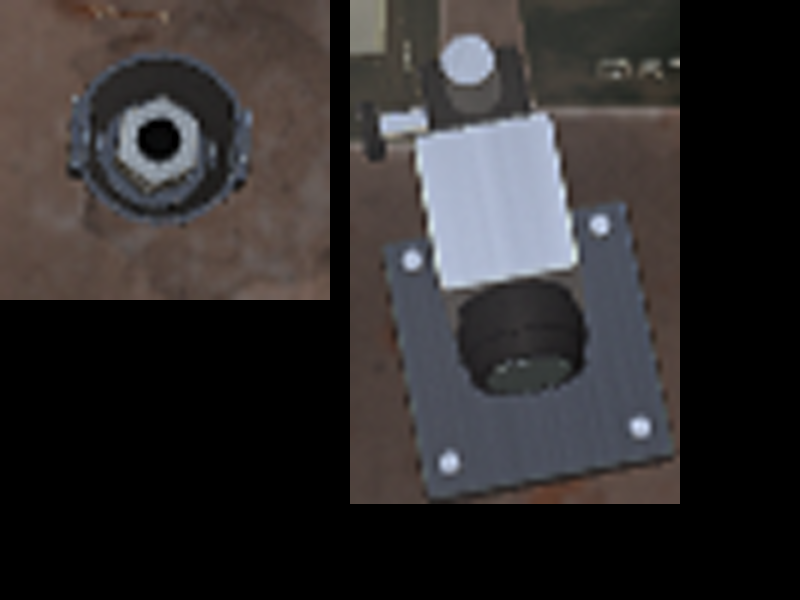

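Run:
```python
from h import *
c=env.read_camera("top")
P=[ray(c,192+(u-350)/6,65+v/6,6) for u,v in[(430,498),(672,455),(625,205),(385,245)]]
for p in P: print(p.round(0))
ctr=np.mean(P,0); ax=(P[2]+P[3]-P[0]-P[1])[:2]; wy=(P[0]+P[3]-P[1]-P[2])[:2]; print(np.hypot(*ax)/2,np.hypot(*wy)/2)
yx=np.degrees(np.arctan2(ax[1],ax[0])); yy=np.degrees(np.arctan2(wy[1],wy[0]))-90; print("ctr",ctr,"yaw",yx,yy)
a=np.radians((yx+yy)/2); X=np.array([np.cos(a),np.sin(a)])
print("lens",ctr[:2]-75*X,"view",ctr[:2]-225*X, "lens px",ray(c,192+(530-350)/6,65+372/6,180))
L=ray(c,245+78/6,200+137/6,54);R=ray(c,245+245/6,200+150/6,54);print("pads",L,R,np.linalg.norm(L-R),(L+R)/2,"yaw",np.degrees(np.arctan2((L-R)[1],(L-R)[0]))-90, ray(c,245+160/6,200+137/6,56))
print(proj(c,np.array([522,53,56])))
```

```text
[704. 207.   6.]
[722. 111.   6.]
[827. 131.   6.]
[810. 227.   6.]
107.81804567570998 97.67904800679628
ctr [765.79396018 169.00745016   6.        ] yaw 10.623414635259639 10.287341036418368
lens [692.03922005 155.39722207] view [544.52973979 128.17676591] lens px [693.3722999  155.06747573 180.        ]
pads [520.33386541  83.40440798  54.        ] [515.60580074  23.13770865  54.        ] 60.451878752229305 [517.96983307  53.27105832  54.        ] yaw -4.485801030668242 [520.08860707  53.87094987  56.        ]
[272.06030486 221.95308281]
```

Candidates, top view: dark cup at (424,349), pink cup at (434,270) and rusty pipe at (545,366). The dark one with flats and a nut in its mouth is the shell, and the crop confirms it. It stands at about (519.5, 53.5) with yaw about -5°. The lens yaw is 10.5° and the view point is (544.5, 128, 180).

```bash
cat >> h.py <<'E'
def go(x,y,z,yawdeg):
    s=env.state(); r=s["tcp_rot"]; p=s["eef_pos"]
    from scipy.spatial.transform import Rotation as R
    M=R.from_euler("xyz",r).as_matrix(); d=M.T@(np.array([x,y,z])-p)
    dy=(np.degrees(r[2])-yawdeg+180)%360-180
    print("t",round(s["t"],2),"pos",p.round(1),"yaw",np.degrees(r).round(1),"op",round(s["opening"],3),"F",s["ft_force"].round(1),"shift",d.round(1),"roll",round(dy,1))
E
python3 -c "
from h import *
go(519.5,53.5,130,175)"
```

```text
t 0.2 pos [258.6 568.8 214.3] yaw [-180.    -0.   155.5] op 0.998 F [0.7 0.6 0.5] shift [-450.8 -361.1   84.5] roll -19.5
```

arm_command(targets=[[-45,-36,0,-4,1],[-90,-72,0,-8,1],[-135,-108,0,-12,1],[-180,-144,0,-16,1],[-225,-180,0,-19.5,1]])

```text
t: 0.7
eef_pos: [372.2, 344.2, 214.7]
tcp_rot: [3.141, 0.0, 3.058]
ft_force: [1.0, 0.5, -0.2]
opening: 0.999
grip_force: 0.0
```

```bash
python3 -c "
from h import *
go(519.5,53.5,130,175)"
```

```text
t 0.7 pos [372.2 344.2 214.7] yaw [180.    0.  175.2] op 0.999 F [ 1.   0.5 -0.2] shift [-170.9 -277.5   84.7] roll 0.2
```

arm_command(targets=[[-25,-41,0,0,1],[-50,-82,20,0,1],[-75,-123,40,0,1],[-100,-164,60,0,1],[-125,-205,70,0,1]])

```text
t: 1.2
eef_pos: [476.5, 133.6, 144.6]
tcp_rot: [-3.141, -0.001, 3.055]
ft_force: [1.3, -0.9, 0.4]
opening: 1.001
grip_force: 0.0
```

arm_command(targets=[[-28,-40,14,0,1],[-28,-40,14,0,1],[-28,-40,14,0,1]])

```text
t: 1.5
eef_pos: [500.9, 92.2, 131.3]
tcp_rot: [-3.142, -0.001, 3.053]
ft_force: [-0.0, 0.5, -0.4]
opening: 1.0
grip_force: 0.0
```

Run:
```python
from h import *
go(519.5,53.5,130,175)
c=env.read_camera("wrist"); print(c["hand_eye"].round(3),c["vertical_fov"])
cv2.imwrite("pics/w1.png",cv2.resize(c["frame"][:,:,::-1],(800,600),interpolation=cv2.INTER_CUBIC))
np.save("w1.npy",np.r_[env.state()["eef_pos"],env.state()["tcp_rot"]])
```

```text
t 1.5 pos [500.9  92.2 131.3] yaw [-1.800e+02 -1.000e-01  1.749e+02] op 1.0 F [-0.   0.5 -0.4] shift [-22.  -36.9   1.2] roll -0.1
[[ 0.00000e+00 -9.65000e-01 -2.61000e-01  7.29570e+01]
 [ 1.00000e+00  0.00000e+00 -1.00000e-03  6.79000e-01]
 [ 1.00000e-03 -2.61000e-01  9.65000e-01 -1.69495e+02]
 [ 0.00000e+00  0.00000e+00  0.00000e+00  1.00000e+00]] 67.51274156550619
```

View pics/w1.png

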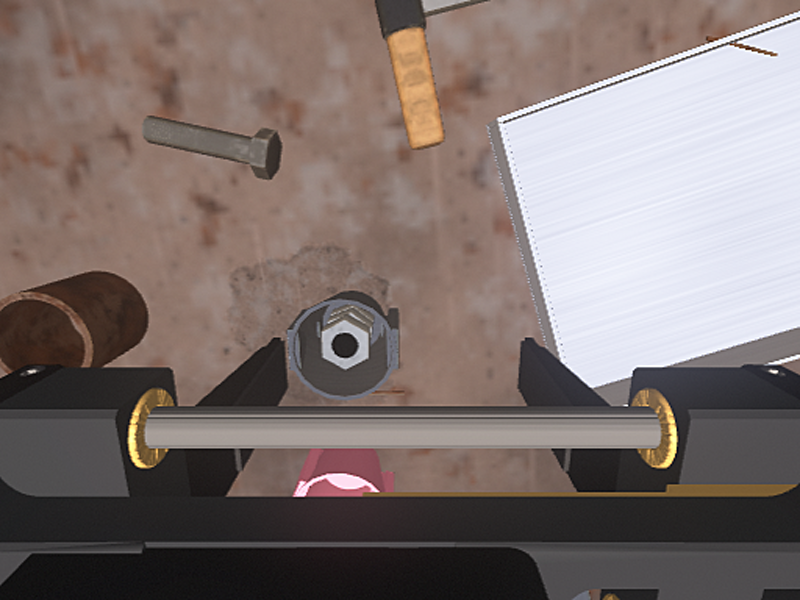

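The wrist view shows the shell's rim centred near (343,348), its flats left and right nearly level with the fingers, the pipe at left, the bolt above and the pink cup below.

Run:
```python
from h import *
from scipy.spatial.transform import Rotation as R
c=env.read_camera("wrist"); p=np.load("w1.npy"); T=np.eye(4);T[:3,:3]=R.from_euler("xyz",p[3:]).as_matrix();T[:3,3]=p[:3]
T=T@c["hand_eye"]
r=ray(c,343*.64,348*.64,56,T); print(r, ray(c,288*.64,348*.64,56,T),ray(c,398*.64,348*.64,56,T),ray(c,343*.64,298*.64,56,T),ray(c,343*.64,398*.64,56,T))
go(r[0],r[1],120,175)
```

```text
[520.37040822  57.41350139  56.        ] [517.58636273  25.46573891  56.        ] [523.15402895  89.35638949  56.        ] [490.40410744  61.06919706  56.        ] [552.25365937  53.52395013  56.        ]
t 1.6 pos [500.5  93.7 132. ] yaw [180.   -0.  175.1] op 0.999 F [0.8 0.4 0.4] shift [-23.  -34.5  12. ] roll 0.1
```

arm_command(targets=[[-23,-36,12,0,1],[-23,-36,30,0,1],[-23,-36,65,0,1],[-23,-36,90,0,1],[-23,-36,105,0,1]])

```text
t: 2.1
eef_pos: [519.8, 56.7, 25.6]
tcp_rot: [3.142, -0.001, 3.057]
ft_force: [-0.0, 0.2, -0.0]
opening: 1.004
grip_force: 0.0
```

```bash
python3 -c "
from h import *
go(520,55.5,27,175)
c=env.read_camera('wrist');cv2.imwrite('pics/w2.png',cv2.resize(c['frame'][150:300,130:330,::-1],(800,600),interpolation=cv2.INTER_CUBIC))"
```

```text
t 2.1 pos [519.8  56.7  25.6] yaw [ 1.800e+02 -1.000e-01  1.752e+02] op 1.004 F [-0.   0.2 -0. ] shift [-0.3 -1.2 -1.4] roll 0.2
```

View pics/w2.png

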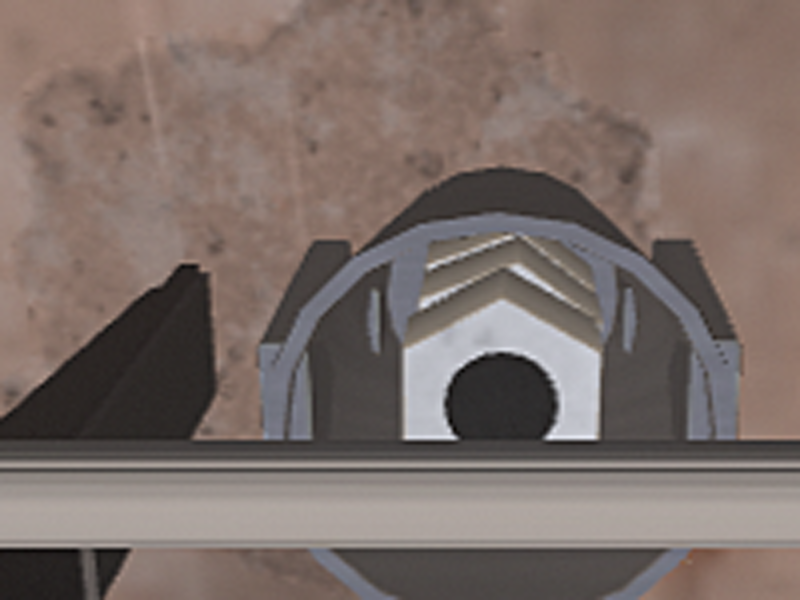

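The flats, spanning columns 262 to 738, are square to and centred between the fingers. Closing.

arm_command(targets=[[0,0,-1,0,0.6],[0,0,-1,0,0],[0,0,-1,0,0],[0,0,-1,0,0],[0,0,-1,0,0]])

```text
t: 2.65
eef_pos: [521.0, 55.3, 28.5]
tcp_rot: [3.141, 0.001, 3.055]
ft_force: [-0.7, 1.3, 7.1]
opening: 0.682
grip_force: 30.0
```

arm_command(targets=[[0,0,-1,0,0],[0,0,-10,0,0],[0,0,-25,0,0],[0,0,-50,0,0],[0,0,-75,0,0]])

```text
t: 3.15
eef_pos: [520.1, 55.2, 103.6]
tcp_rot: [-3.142, -0.001, 3.055]
ft_force: [0.2, 0.1, -5.7]
opening: 0.684
grip_force: 30.0
```

arm_command(targets=[[-8,35,0,-3,0],[-17,70,0,-6,0],[-26,110,0,-9,0],[-35,150,0,-12,0],[-45,190,0,-15,0]])

```text
t: 3.65
eef_pos: [581.8, 242.1, 103.0]
tcp_rot: [-3.142, -0.001, -2.964]
ft_force: [0.9, -1.1, -6.1]
opening: 0.68
grip_force: 30.0
```

```bash
python3 -c "
from h import *
go(602,303,80,193.3)"
```

```text
t 3.65 pos [581.8 242.1 103. ] yaw [-180.    -0.  -169.8] op 0.68 F [ 0.9 -1.1 -6.1] shift [-30.7  56.4  23. ] roll -3.1
```

arm_command(targets=[[-15,28,10,-1.5,0],[-30,54,20,-3,0],[-30,54,23,-3,0],[-30,54,23,-3,0]])

```text
t: 4.05
eef_pos: [601.1, 299.1, 78.8]
tcp_rot: [-3.141, -0.002, -2.913]
ft_force: [-0.4, 0.3, -6.1]
opening: 0.683
grip_force: 30.0
```

Run:
```python
from h import *
go(602,303,53,193.3)
c=env.read_camera("scene"); f=c["frame"][:,:,::-1].copy()
cv2.imwrite("pics/s2.png",cv2.resize(f[120:285,90:310],(800,600),interpolation=cv2.INTER_CUBIC))
for q in [(568.8,295,35)]: print((proj(c,np.array(q))-[90,120])*3.636)
```

```text
t 4.05 pos [601.1 299.1  78.8] yaw [-1.800e+02 -1.000e-01 -1.669e+02] op 0.683 F [-0.4  0.3 -6.1] shift [-1.8  3.6 25.8] roll -0.2
[373.96731339 328.77811825]
```

View pics/s2.png

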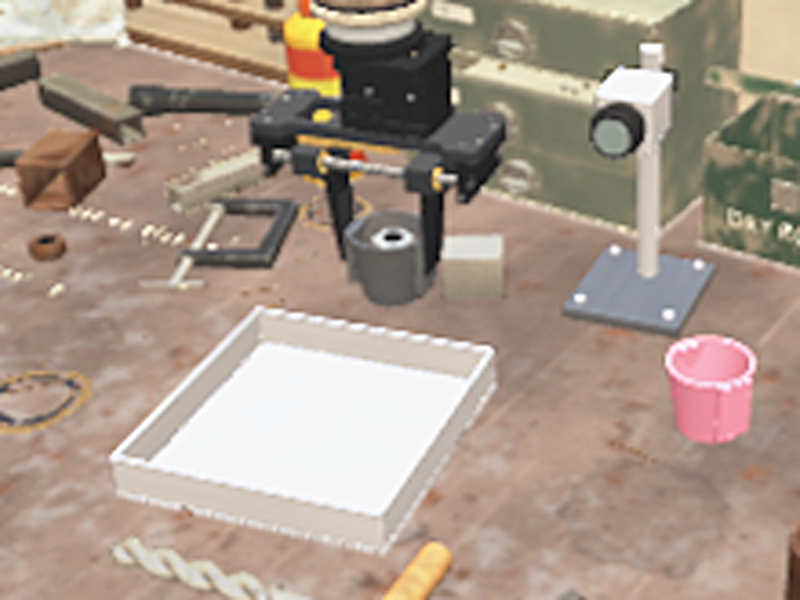

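arm_command(targets=[[0,3,10,0,0],[0,3,20,0,0],[3,3,26,0,0],[10,3,26,0,0],[16,3,26,0,0]])

```text
t: 4.6
eef_pos: [588.1, 298.4, 54.4]
tcp_rot: [3.141, 0.007, -2.914]
ft_force: [12.6, 1.1, -3.9]
opening: 0.682
grip_force: 30.0
```

arm_command(targets=[[4,0,0,0,0],[8,0,0,0,0],[12,0,0,0,0],[16,0,0,0,0],[20,0,0,0,0]])

```text
t: 5.1
eef_pos: [570.3, 294.3, 56.6]
tcp_rot: [3.141, 0.012, -2.914]
ft_force: [12.4, -1.2, 4.5]
opening: 0.683
grip_force: 30.0
```

arm_command(targets=[[5,0,0,0,0],[10,0,1,0,0],[15,0,2,0,0],[20,0,4,0,0],[25,0,6,0,0]])

```text
t: 5.6
eef_pos: [543.6, 288.4, 49.7]
tcp_rot: [3.141, 0.006, -2.914]
ft_force: [4.3, -0.6, 1.4]
opening: 0.678
grip_force: 30.0
```

Run:
```python
from h import *
go(602,303,53,193.3)
c=env.read_camera("scene"); f=c["frame"][:,:,::-1].copy()
cv2.imwrite("pics/s3.png",cv2.resize(f[150:260,120:267],(800,600),interpolation=cv2.INTER_CUBIC))
```

```text
t 5.6 pos [543.6 288.4  49.7] yaw [ 180.     0.3 -167. ] op 0.678 F [ 4.3 -0.6  1.4] shift [-60.2   1.1  -2.9] roll -0.3
```

View pics/s3.png

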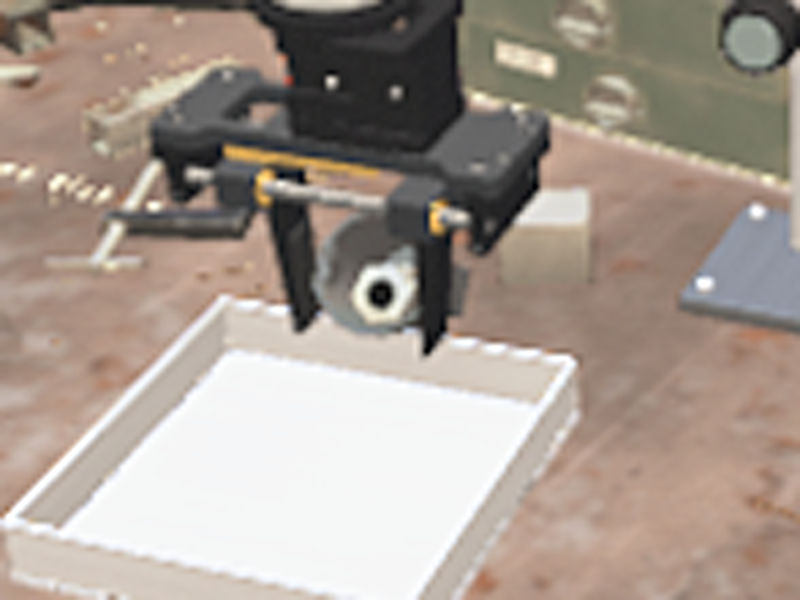

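The shell is tipped about 75° with its foot on the wall edge. Next I lever it past horizontal.

arm_command(targets=[[4,0,3,0,0],[7,0,7,0,0],[9,0,11,0,0],[10,0,15,0,0],[11,0,18,0,0]])

```text
t: 6.15
eef_pos: [530.1, 285.6, 30.7]
tcp_rot: [3.141, -0.001, -2.914]
ft_force: [-8.3, -1.9, 14.7]
opening: 0.677
grip_force: 30.0
```

Run:
```python
from h import *
go(602,303,53,193.3)
c=env.read_camera("scene"); f=c["frame"][:,:,::-1].copy()
cv2.imwrite("pics/s4.png",cv2.resize(f[150:260,120:267],(800,600),interpolation=cv2.INTER_CUBIC))
```

```text
t 6.15 pos [530.1 285.6  30.7] yaw [ 1.80e+02 -1.00e-01 -1.67e+02] op 0.677 F [-8.3 -1.9 14.7] shift [-73.9   0.7 -22.4] roll -0.3
```

View pics/s4.png

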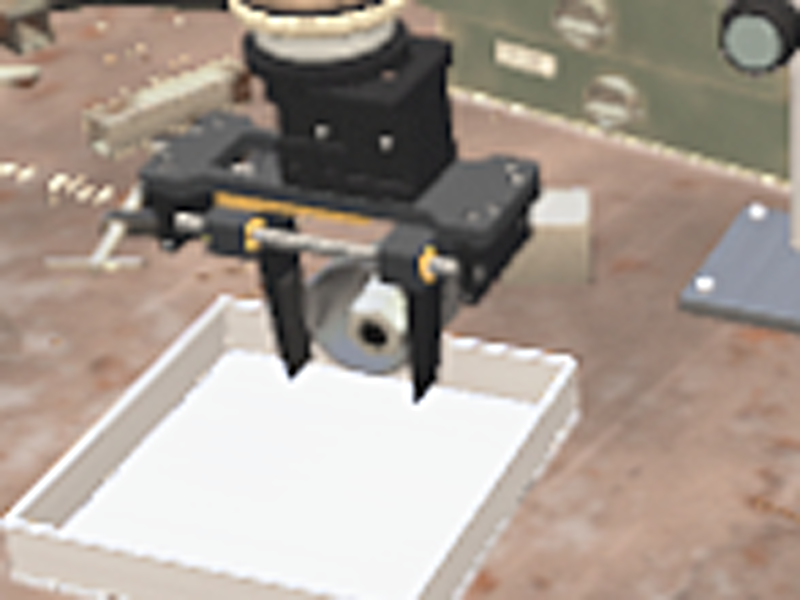

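The shell is tipped just past horizontal and the top nut, at (375,332), is leaving. I'll press a bit more and wait; lifted weight will show whether it's empty (about 3 N against 5.8 N).

arm_command(targets=[[0,0,3,0,0],[0,0,6,0,0],[0,0,8,0,0],[0,0,8,0,0],[0,0,8,0,0]])

```text
t: 6.7
eef_pos: [528.9, 285.4, 22.4]
tcp_rot: [-3.141, -0.004, -2.914]
ft_force: [-11.2, -2.0, 12.1]
opening: 0.681
grip_force: 30.0
```

arm_command(targets=[[0,0,0,0,0],[0,0,0,0,0],[0,0,-15,0,0],[10,0,-45,0,0],[20,0,-70,0,0]])

```text
t: 7.2
eef_pos: [511.1, 280.9, 92.8]
tcp_rot: [-3.142, -0.001, -2.914]
ft_force: [-0.2, -0.2, -4.3]
opening: 0.679
grip_force: 30.0
```

arm_command(targets=[[0,0,0,0,0],[0,0,0,0,0],[0,0,0,0,0]])

```text
t: 7.5
eef_pos: [511.7, 281.1, 90.8]
tcp_rot: [-3.141, -0.001, -2.914]
ft_force: [0.4, 0.4, -3.0]
opening: 0.684
grip_force: 30.0
```

Run:
```python
from h import *
go(602,303,53,193.3)
c=env.read_camera("scene"); f=c["frame"][:,:,::-1].copy()
cv2.imwrite("pics/s5.png",cv2.resize(f[130:266,110:292],(800,600),interpolation=cv2.INTER_CUBIC))
```

```text
t 7.5 pos [511.7 281.1  90.8] yaw [-1.80e+02 -1.00e-01 -1.67e+02] op 0.684 F [ 0.4  0.4 -3. ] shift [-93.    1.   37.7] roll -0.3
```

View pics/s5.png

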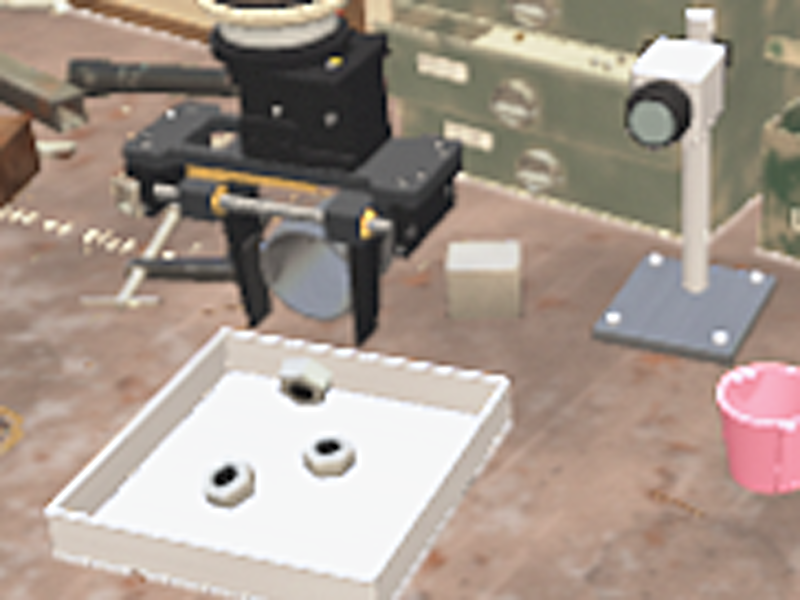

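All three nuts are in the tray at (303,382), (330,457) and (230,483), and the shell, at 3.0 N, is empty with its mouth tipped down. The tool can't tilt, so I'll lay the shell outside the far wall, regrasp it near the foot and lever the mouth up on the wall.

arm_command(targets=[[-20,0,0,0,0],[-50,0,0,0,0],[-80,0,0,0,0],[-100,0,10,0,0],[-104,0,25,0,0]])

```text
t: 8.05
eef_pos: [615.0, 304.8, 65.4]
tcp_rot: [3.141, 0.001, -2.915]
ft_force: [-0.8, 0.7, -3.5]
opening: 0.679
grip_force: 30.0
```

arm_command(targets=[[0,0,10,0,0],[0,0,20,0,0],[0,0,30,0,0],[0,0,37,0,0],[0,0,41,0,0]])

```text
t: 8.55
eef_pos: [612.6, 304.6, 25.1]
tcp_rot: [-3.142, -0.001, -2.914]
ft_force: [-0.7, 1.2, -3.9]
opening: 0.683
grip_force: 30.0
```

arm_command(targets=[[0,0,2,0,0],[0,0,4,0,0],[0,0,6,0,0],[0,0,8,0,0]])

```text
t: 8.95
eef_pos: [613.1, 304.7, 17.9]
tcp_rot: [3.141, 0.001, -2.914]
ft_force: [-0.1, -0.1, -3.0]
opening: 0.676
grip_force: 30.0
```

arm_command(targets=[[0,0,2,0,0],[0,0,4,0,0],[0,0,6,0,0],[0,0,8,0,0]])

```text
t: 9.35
eef_pos: [613.0, 304.7, 9.6]
tcp_rot: [3.142, 0.0, -2.914]
ft_force: [0.0, 0.3, -3.5]
opening: 0.681
grip_force: 30.0
```

arm_command(targets=[[0,0,2,0,0],[0,0,4,0,0],[0,0,5,0,0],[0,0,5,0,0]])

```text
t: 9.75
eef_pos: [613.0, 304.7, 4.6]
tcp_rot: [3.142, -0.0, -2.914]
ft_force: [-0.1, 0.0, -3.1]
opening: 0.681
grip_force: 30.0
```

arm_command(targets=[[0,0,0,0,0.75],[0,0,0,0,0.8],[0,0,0,0,0.9],[0,0,0,0,1],[0,0,0,0,1]])

```text
t: 10.25
eef_pos: [613.1, 304.7, 5.0]
tcp_rot: [3.141, 0.0, -2.914]
ft_force: [0.3, -0.7, 0.4]
opening: 0.975
grip_force: 0.0
```

arm_command(targets=[[0,0,-30,0,1],[-10,0,-60,0,1],[-20,0,-80,0,1],[-20,0,-80,0,1]])

```text
t: 10.65
eef_pos: [634.6, 309.8, 87.9]
tcp_rot: [3.141, 0.006, -2.914]
ft_force: [-0.1, -0.1, -0.0]
opening: 0.999
grip_force: 0.0
```

Run:
```python
from h import *
go(613,304.7,5,193.3)
s=env.state(); np.save("w3.npy",np.r_[s["eef_pos"],s["tcp_rot"]])
c=env.read_camera("wrist"); w=c["frame"][150:300,130:380,::-1]; np.save("w3f.npy",c["frame"])
t=env.read_camera("top")["frame"][105:180,130:255,::-1]
o=np.vstack([cv2.resize(w,(500,300),interpolation=cv2.INTER_CUBIC),cv2.resize(t,(500,300),interpolation=cv2.INTER_CUBIC)])
cv2.imwrite("pics/l1.png",o)
```

```text
t 10.65 pos [634.6 309.8  87.9] yaw [ 180.     0.3 -167. ] op 0.999 F [-0.1 -0.1 -0. ] shift [22.7 -0.1 82.8] roll -0.3
```

View pics/l1.png

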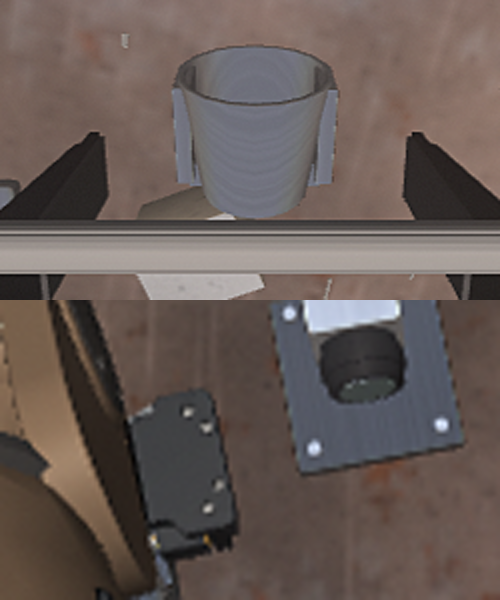

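The shell lies on its side outside the far wall with its mouth towards the tray: rim centre near crop (255,76), flats at left (180,90–185) and right (325,90–185). The steel block is beyond the foot.

Run:
```python
from h import *
from scipy.spatial.transform import Rotation as R
c=env.read_camera("wrist"); p=np.load("w3.npy"); B=np.eye(4);B[:3,:3]=R.from_euler("xyz",p[3:]).as_matrix();B[:3,3]=p[:3]
T=B@c["hand_eye"]; n=np.array([.973,.23]); l=np.array([-.23,.973])
for nm,u,v,z in[("rimL",173,86,31),("rimR",338,86,31),("rimTop",255,46,63),("rimFrontlow?",255,104,1),("padLfar",175,90,42),("padLnear",187,183,38),("padRfar",334,92,42),("padRnear",330,183,38),("foot",257,216,46)]:
    q=ray(c,130+u/2,150+v/2,z,T); d=q[:2]-[568.8,295]
    print(nm,q.round(1),"s",(d@n).round(1),"lat",(d@l).round(1))
# predicted lying outline for rim plane s0
print("tcp", (p[:2]-[568.8,295])@n,(p[:2]-[568.8,295])@l)
```

```text
rimL [632.4 275.5  31. ] s 57.3 lat -33.6
rimR [617.1 341.2  31. ] s 57.6 lat 33.8
rimTop [602.1 302.8  63. ] s 34.2 lat -0.0
rimFrontlow? [641.5 312.    1. ] s 74.7 lat -0.2
padLfar [630.4 277.4  42. ] s 55.9 lat -31.3
padLnear [670.  289.6  38. ] s 97.3 lat -28.5
padRfar [617.2 338.   42. ] s 57.0 lat 30.7
padRnear [656.6 347.5  38. ] s 97.5 lat 30.9
foot [674.  320.4  46. ] s 108.2 lat 0.5
tcp 67.42906592931831 -0.7517556997715693
```

arm_command(targets=[[-17,1,0,0,1],[-17,1,25,0,1],[-17,1,50,0,1],[-17,1,70,0,1],[-17,1,79,0,1]])

```text
t: 11.3
eef_pos: [647.0, 313.3, 2.2]
tcp_rot: [-3.141, -0.005, -2.914]
ft_force: [-0.2, 0.9, -0.7]
opening: 1.003
grip_force: 0.0
```

arm_command(targets=[[0,0,0,0,0.6],[0,0,0,0,0],[0,0,0,0,0],[0,0,0,0,0],[0,0,0,0,0]])

```text
t: 11.8
eef_pos: [649.2, 314.1, 6.7]
tcp_rot: [3.141, 0.001, -2.914]
ft_force: [-0.1, 0.3, 3.2]
opening: 0.676
grip_force: 30.0
```

arm_command(targets=[[0,0,-10,0,0],[0,0,-25,0,0],[0,0,-40,0,0],[0,0,-55,0,0],[0,0,-55,0,0]])

```text
t: 12.3
eef_pos: [650.0, 314.5, 64.1]
tcp_rot: [3.141, 0.004, -2.914]
ft_force: [-0.4, 0.5, -2.5]
opening: 0.68
grip_force: 30.0
```

arm_command(targets=[[14,0,0,0,0],[28,0,0,0,0],[42,0,0,0,0],[42,0,8,0,0],[42,0,16,0,0]])

```text
t: 12.8
eef_pos: [608.3, 304.6, 44.4]
tcp_rot: [3.141, 0.001, -2.914]
ft_force: [-0.2, 0.4, -3.5]
opening: 0.682
grip_force: 30.0
```

arm_command(targets=[[0,0,5,0,0],[0,0,10,0,0],[0,0,15,0,0],[0,0,20,0,0],[0,0,23,0,0]])

```text
t: 13.3
eef_pos: [607.9, 304.5, 21.2]
tcp_rot: [-3.142, -0.0, -2.914]
ft_force: [-0.1, -0.3, -3.1]
opening: 0.683
grip_force: 30.0
```

arm_command(targets=[[-4,0,-15,0,0],[-4,0,-35,0,0],[-4,0,-52,0,0],[4,0,-54,0,0],[13,0,-54,0,0]])

```text
t: 13.8
eef_pos: [594.6, 301.4, 75.6]
tcp_rot: [3.141, 0.0, -2.914]
ft_force: [0.4, -0.5, -3.3]
opening: 0.683
grip_force: 30.0
```

arm_command(targets=[[0,0,6,0,0],[0,0,12,0,0],[0,0,18,0,0],[0,0,22,0,0],[0,0,26,0,0]])

```text
t: 14.3
eef_pos: [595.3, 301.5, 48.9]
tcp_rot: [3.142, -0.001, -2.914]
ft_force: [0.3, 0.4, -3.3]
opening: 0.687
grip_force: 30.0
```

arm_command(targets=[[0,0,4,0,0],[0,0,8,0,0],[0,0,11,0,0],[0,0,14,0,0],[0,0,17,0,0]])

```text
t: 14.8
eef_pos: [598.6, 302.3, 35.7]
tcp_rot: [3.141, 0.009, -2.914]
ft_force: [7.7, -0.6, 15.4]
opening: 0.684
grip_force: 30.0
```

arm_command(targets=[[0,0,3,0,0],[0,0,5,0,0],[0,0,8,0,0],[0,0,10,0,0],[0,0,12,0,0]])

```text
t: 15.3
eef_pos: [599.7, 302.6, 24.4]
tcp_rot: [3.14, 0.011, -2.914]
ft_force: [10.3, 0.3, 17.1]
opening: 0.681
grip_force: 30.0
```

arm_command(targets=[[0,0,2,0,0],[0,0,4,0,0],[2,0,6,0,0],[4,0,6,0,0],[6,0,6,0,0]])

```text
t: 15.8
eef_pos: [597.4, 302.4, 19.8]
tcp_rot: [3.139, 0.02, -2.914]
ft_force: [24.9, 5.6, 17.6]
opening: 0.683
grip_force: 30.0
```

Run:
```python
from h import *
go(613,304.7,5,193.3)
c=env.read_camera("scene"); f=c["frame"][:,:,::-1].copy(); cv2.imwrite("pics/s6.png",f)
# dark-shell silhouette between fingers: print gray crop coarse
g=cv2.cvtColor(f,cv2.COLOR_BGR2GRAY); u,v=proj(c,np.array([600,302,44])).astype(int); print(u,v)
print("\n".join(" ".join("%3d"%x for x in r[::2]) for r in g[v-30:v+24:2,u-30:u+32]))
```

```text
t 15.8 pos [597.4 302.4  19.8] yaw [ 179.9    1.2 -167. ] op 0.683 F [24.9  5.6 17.6] shift [-15.4  -1.3  15.1] roll -0.3
197 201
103 102  96  54  51 157 168 126  58  36  39  39  39  40  38  40  41  39  40  41  36  36  35  48 155 166 136 117 112 124 131
105 105 102  92 115 172 102 103  74  43  41  41  43  42  38  40  39  39  40  39  35  38  37 104 102  99 101 101  99 102  82
 72  65  62  72  76  80  95 106  91  33  39  39  39  38  41  44  48  56  51  43  36  29  98 103 102 103 103 102 106 113  46
 65  53  63  89  57  48  52  56  62  67  63  59  61  49  36  37  36  36  38  46  35  90 104 103 103 102 102 103 107  67  29
 31  34  28 160 174 179 168 167 149 104  73  47  53  57  67  67  62  60  64  67  88 108 104 103 103 103 146 119  78  48 127
193 105 102 102  99 100  71  56  73 101 173 167 164 162 141 116  70  50  56  60  62  63 106 104 110 108 107  96  51  68 142
141 144  55  71  74  91 196 107  42   1 150 150 152 151 155 161 164 164 120  96  96  78  66  76  81  89  86  56  39  46 140
 29 149  53  62  60 134 144 176 193 185 221 208 184 160 126 152 151 127 101 103 104 103  59  59  62  6
[... 1677 characters left out ...]
 207 205 205 205 204 202 192 223 239 183 240 255 185 142 131 144 149 147 143 139
251 237 214 211 201 204 206 207 206 205 203 203 204 204 204 205 204 204 204 205 207 203 204 210 231 232 218 248 254 147 135
247 247 248 248 249 250 241 228 220 198 201 204 205 203 204 204 203 205 206 207 207 207 207 207 208 208 208 203 232 206 143
246 246 247 247 247 247 247 248 248 249 250 251 238 213 204 196 201 204 205 205 206 207 208 209 209 210 209 203 248 173 136
246 247 246 246 246 246 246 247 247 247 247 247 247 248 248 249 250 237 227 217 196 199 203 206 207 208 205 247 175 179 132
246 246 246 246 246 247 247 247 247 247 246 246 246 246 247 247 247 247 248 248 249 249 249 241 213 208 234 222 179 193 131
```

```bash
cat > fit.py <<'E'
from h import *
n=np.array([.973,.23,0]); l=np.array([-.23,.973,0]); e0=np.array([568.8,295,0])
def fit(f,c,Q,n=n,l=l,er=range(0,100,4),span=20,hs=range(10,50,4),top=5):
    """Q: world point of grip axis; shell turns about l. returns best (score,elev,h,dz)"""
    g=cv2.GaussianBlur(cv2.cvtColor(f,cv2.COLOR_RGB2GRAY),(0,0),.8).astype(np.float32)
    gx=cv2.Sobel(g,cv2.CV_32F,1,0)/8; gy=cv2.Sobel(g,cv2.CV_32F,0,1)/8
    T=np.linalg.inv(c["world_from_camera"]); F=192/np.tan(np.radians(c["vertical_fov"]/2)); t=np.linspace(0,2*np.pi,72,endpoint=False)
    res=[]
    for e in er:
        a=-n*np.cos(np.radians(e))+np.array([0,0,np.sin(np.radians(e))]); m=np.cross(a,l)
        for h in hs:
            for dz in np.arange(-span,span+1,4):
                s=0
                for r,hh in((32,56),(29,56)):
                    P=Q+np.array([0,0,dz])+a*(hh-h)+r*(np.cos(t)[:,None]*l+np.sin(t)[:,None]*m)
                    q=P@T[:3,:3].T+T[:3,3]; uv=q[:,:2]/q[:,2:]*F+[c["cx"],c["cy"]]
                    tg=np.roll(uv,-1,0)-np.roll(uv,1,0); nn=np.c_[-tg[:,1],tg[:,0]]/np.linalg.norm(tg,axis=1)[:,None]
                    mx=uv.astype(np.float32)
                    A=cv2.remap(gx,mx[:,:1],mx[:,1:],1)[:,0]; B=cv2.remap(gy,mx[:,:1],mx[:,1:],1)[:,0]
                    s+=np.minimum(abs(A*nn[:,0]+B*nn[:,1]),15).mean()
                res.append((round(s,2),e,h,dz))
    res.sort(reverse=True); return res[:top]
E
python3 - <<'E'
from fit import *
c=env.read_camera("scene"); s=env.state(); print(s["eef_pos"],s["ft_force"])
for r in fit(c["frame"],c,s["eef_pos"]+[0,0,20],top=10): print(r)
# check of method on earlier upright state not stored
E
```

```text
[596.98937739 302.30307326  19.93842121] [19.3044323   4.18560535 19.32667766]
(np.float64(23.94), 44, 34, np.int64(8))
(np.float64(23.93), 32, 34, np.int64(12))
(np.float64(23.92), 40, 34, np.int64(8))
(np.float64(23.81), 48, 30, np.int64(4))
(np.float64(23.78), 40, 30, np.int64(8))
(np.float64(23.77), 32, 42, np.int64(12))
(np.float64(23.77), 32, 38, np.int64(12))
(np.float64(23.76), 36, 34, np.int64(12))
(np.float64(23.64), 36, 42, np.int64(12))
(np.float64(23.63), 40, 38, np.int64(8))
```

arm_command(targets=[[0,0,2,0,0],[0,0,4,0,0],[0,0,6,0,0],[0,0,8,0,0],[0,0,9,0,0]])

```text
t: 16.4
eef_pos: [594.7, 301.8, 10.0]
tcp_rot: [3.14, 0.014, -2.914]
ft_force: [11.5, 2.1, 18.8]
opening: 0.682
grip_force: 30.0
```

Run:
```python
from fit import *
c=env.read_camera("scene"); s=env.state(); print(s["eef_pos"],s["ft_force"])
for r in fit(c["frame"],c,s["eef_pos"]+[0,0,26],top=6): print(r)
```

```text
[594.67762154 301.76814767   9.8107505 ] [12.1564948   2.31302879 18.64065877]
(np.float64(24.29), 64, 10, np.int64(-12))
(np.float64(23.99), 60, 18, np.int64(-4))
(np.float64(23.89), 16, 38, np.int64(20))
(np.float64(23.84), 64, 22, np.int64(-4))
(np.float64(23.83), 60, 14, np.int64(-8))
(np.float64(23.76), 60, 26, np.int64(0))
```

arm_command(targets=[[-8,0,-8,0,0],[-18,0,-8,0,0],[-30,0,-8,0,0],[-34,0,-6,0,0],[-34,0,-4,0,0]])

```text
t: 16.95
eef_pos: [622.7, 307.8, 8.8]
tcp_rot: [-3.142, -0.001, -2.914]
ft_force: [-0.1, -1.1, -2.0]
opening: 0.682
grip_force: 30.0
```

Run:
```python
from fit import *
c=env.read_camera("scene"); s=env.state(); print(s["eef_pos"],s["ft_force"])
for r in fit(c["frame"],c,s["eef_pos"]+[0,0,26],top=6): print(r)
```

```text
[621.96237064 307.63352409   8.42149042] [ 0.23611192 -0.65007425 -2.94922064]
(np.float64(24.12), 96, 18, np.int64(20))
(np.float64(24.1), 96, 14, np.int64(16))
(np.float64(24.08), 96, 10, np.int64(12))
(np.float64(23.44), 20, 38, np.int64(20))
(np.float64(23.3), 60, 26, np.int64(4))
(np.float64(23.3), 20, 34, np.int64(20))
```

arm_command(targets=[[0,0,1,0,0],[0,0,2,0,0],[0,0,3,0,0],[0,0,5,0,0]])

```text
t: 17.4
eef_pos: [622.5, 307.9, 4.9]
tcp_rot: [3.141, 0.0, -2.914]
ft_force: [-0.3, 0.2, -3.0]
opening: 0.684
grip_force: 30.0
```

arm_command(targets=[[0,0,1,0,0],[0,0,2,0,0],[0,0,2,0,0.7],[0,0,2,0,0.75],[0,0,2,0,0.8]])

```text
t: 17.9
eef_pos: [622.8, 308.0, 3.1]
tcp_rot: [3.141, 0.001, -2.914]
ft_force: [-1.0, 0.4, -0.8]
opening: 0.777
grip_force: 0.0
```

arm_command(targets=[[0,0,0,0,0.9],[0,0,0,0,1],[0,0,0,0,1],[0,0,0,0,1]])

```text
t: 18.3
eef_pos: [622.6, 307.9, 2.8]
tcp_rot: [3.142, 0.0, -2.914]
ft_force: [-0.0, 0.6, 0.0]
opening: 0.996
grip_force: 0.0
```

Run:
```python
from fit import *
c=env.read_camera("scene"); s=env.state(); print(s["eef_pos"],s["ft_force"])
# hypotheses: shell on table upright at TCP xy +- ds ; general fit with Q height = h
best=[]
for ds in range(-20,21,4):
    for r in fit(c["frame"],c,np.array([*(s["eef_pos"][:2]+ds*n[:2]),28.]),er=[60,70,75,80,85,90,95,100],hs=[28],span=8,top=2): best.append((r,ds))
best.sort(key=lambda b:-b[0][0])
for b in best[:6]: print(b)
```

```text
[622.56468522 307.93139839   2.7937669 ] [ 0.07647579  0.66747333 -0.33412283]
((np.float64(18.24), 100, 28, np.int64(4)), 4)
((np.float64(18.01), 100, 28, np.int64(8)), -4)
((np.float64(17.87), 95, 28, np.int64(0)), 20)
((np.float64(17.81), 60, 28, np.int64(0)), 16)
((np.float64(17.6), 95, 28, np.int64(8)), 4)
((np.float64(17.36), 100, 28, np.int64(0)), 12)
```

arm_command(targets=[[0,0,-25,0,1],[0,0,-60,0,1],[-10,0,-90,0,1],[-20,0,-100,0,1],[-20,0,-100,0,1]])

```text
t: 18.85
eef_pos: [643.5, 312.8, 104.8]
tcp_rot: [3.141, 0.004, -2.914]
ft_force: [-0.7, 0.5, -0.8]
opening: 1.004
grip_force: 0.0
```

Run:
```python
from fit import *
from scipy.spatial.transform import Rotation as R
s=env.state(); c=env.read_camera("wrist"); B=np.eye(4);B[:3,:3]=R.from_euler("xyz",s["tcp_rot"]).as_matrix();B[:3,3]=s["eef_pos"]
c["world_from_camera"]=B@c["hand_eye"]; print(s["eef_pos"]); cv2.imwrite("pics/w4.png",c["frame"][:,:,::-1])
base=np.array([622.5,308,28.])
for er in ([84,87,90,93,96],[5,9,13],[171],[30,45,60]):
    best=[]
    for ds in range(-44,45,2):
        for dl in (-6,-3,0,3,6):
            for r in fit(c["frame"],c,base+ds*n+dl*l,er=er,hs=[28],span=4,top=1): best.append((r,ds,dl))
    best.sort(key=lambda b:-b[0][0]); print(best[:2])
```

```text
[643.49432157 312.76145426 104.75609745]
[((np.float64(18.02), 96, 28, np.int64(4)), 26, 3), ((np.float64(17.87), 93, 28, np.int64(0)), 28, 3)]
[((np.float64(18.11), 5, 28, np.int64(-4)), -26, -6), ((np.float64(17.7), 5, 28, np.int64(-4)), -26, -3)]
[((np.float64(10.98), 171, 28, np.int64(4)), 44, 0), ((np.float64(10.95), 171, 28, np.int64(4)), 44, 3)]
[((np.float64(17.12), 60, 28, np.int64(0)), 42, 3), ((np.float64(16.22), 60, 28, np.int64(-4)), 44, 3)]
```

Run:
```python
import cv2,numpy as np
f=cv2.imread("pics/w4.png").astype(int); f=cv2.blur(f.astype(np.float32),(3,3))
d=f[...,2]-f[...,0]; g=f.mean(2)
for v in range(100,270,5):
    print(v,"".join((" " if d[v,u]>12 else "0123456789"[min(9,int(g[v,u]/26))]) for u in range(150,380,2)))
```

```text
100 6999999999999999999999999999999999999999999999999999999999999999999999999999999999999999999999999999999999998444444
105 5899999999999999999999999999999999999999999999999999999999999999999999999999999999999999999999999999999999997444444
110 7899999999999999999998888888888888888888888888888899888888899999999999999999999999999999999999999999999999999999999
115                                                                                                                    
120                                                                                                                    
125                                                                                                                    
130                                                                                                                    
135                                                                                                                    
140                                                                                                                    
145                 
[... 2279 characters left out ...]
11                        443222222222222222222222223444                     11111111111111111      
245 11111111111111111                     666665443322222222222222233444                       211111111111111111111   
250 11111111111111112              66666666666666666554444433444444                             11111111111111111111111
255 111111111111111         666666666666666666666666666                                          1111111111111111111111
260 222222222222222        333333333333333333333333333333222                                      222222222222222221122
265 4444444444444444444444444444444444444444444444444444444444444444444444444444444444444444444444444444444444444444444
```

Run:
```python
from fit import *
from scipy.spatial.transform import Rotation as R
s=env.state(); c=env.read_camera("wrist"); B=np.eye(4);B[:3,:3]=R.from_euler("xyz",s["tcp_rot"]).as_matrix();B[:3,3]=s["eef_pos"]
T=B@c["hand_eye"]
for u,v in((266,215.5),(226,215),(306,215),(266,178),(266,253)):
    q=ray(c,u,v,56,T); print(q.round(1),(q-e0)@n,(q-e0)@l)
q=ray(c,266,215.5,56,T);go(q[0],q[1],28,193.3)
```

```text
[646.1 320.9  56. ] 81.14236095362594 7.384948431833248
[652.9 289.6  56. ] 80.58786847812158 -24.548866270744384
[638.5 351.9  56. ] 80.85045195605957 39.30979757860042
[616.3 313.7  56. ] 50.49930419545115 7.273616072185475
[678.1 328.6  56. ] 114.09195593733781 7.504660906601208
t 18.95 pos [641.4 312.2 101.9] yaw [-1.80e+02 -1.00e-01 -1.67e+02] op 1.0 F [-0.9  0.4  0.3] shift [-6.6  7.4 73.9] roll -0.3
```

The silhouette shows the shell standing upright: a 64 mm ring both ways at rim height, dark bore, flats on both sides. I'll regrasp it.

arm_command(targets=[[-7,7,10,0,1],[-7,7,35,0,1],[-7,7,60,0,1],[-7,7,78,0,1],[-7,7,83,0,1]])

```text
t: 19.45
eef_pos: [645.9, 320.6, 16.2]
tcp_rot: [-3.141, -0.005, -2.914]
ft_force: [-0.9, -0.5, -0.7]
opening: 1.001
grip_force: 0.0
```

arm_command(targets=[[0,0,0,0,0.6],[0,0,0,0,0],[0,0,0,0,0],[0,0,0,0,0],[0,0,0,0,0]])

```text
t: 19.95
eef_pos: [647.7, 320.8, 20.8]
tcp_rot: [3.141, 0.001, -2.914]
ft_force: [-0.6, -1.0, 4.1]
opening: 0.682
grip_force: 30.0
```

arm_command(targets=[[0,0,-10,0,0],[0,0,-30,0,0],[0,0,-55,0,0],[0,0,-80,0,0],[0,0,-105,0,0]])

```text
t: 20.45
eef_pos: [646.9, 320.8, 126.1]
tcp_rot: [3.141, -0.0, -2.914]
ft_force: [-0.5, -0.0, -3.4]
opening: 0.68
grip_force: 30.0
```

Run:
```python
from h import *
go(544.5,128.2,170,190.4)
```

```text
t 20.45 pos [646.9 320.8 126.1] yaw [ 180.   -0. -167.] op 0.68 F [-0.5 -0.  -3.4] shift [ 143.3 -164.5  -43.9] roll 2.6
```

arm_command(targets=[[40,-15,-8,0,0],[80,-40,-16,0.6,0],[110,-75,-25,1.2,0],[130,-110,-35,2,0],[141,-145,-45,2.6,0]])

```text
t: 20.95
eef_pos: [540.9, 146.5, 170.8]
tcp_rot: [3.141, -0.0, -2.959]
ft_force: [1.3, -0.2, -3.2]
opening: 0.678
grip_force: 30.0
```

Run:
```python
from h import *
go(544.5,128.2,172.5,190.4)
```

```text
t 20.95 pos [540.9 146.5 170.8] yaw [ 180.    -0.  -169.5] op 0.678 F [ 1.3 -0.2 -3.2] shift [ -0.2 -18.7  -1.7] roll 0.1
```

arm_command(targets=[[-0.5,-10,-1,0,0],[-1,-17,-1.5,0,0],[-1,-17,-1.5,0,0],[-1,-17,-1.5,0,0],[-1,-17,-1.5,0,0]])

```text
t: 21.45
eef_pos: [546.6, 132.1, 170.8]
tcp_rot: [3.141, -0.001, -2.958]
ft_force: [-0.2, -0.0, -3.6]
opening: 0.682
grip_force: 30.0
```

Run:
```python
from fit import *
go(544.5,128.2,172.5,190.4)
a=np.radians(10.4); n2=np.array([np.cos(a),np.sin(a),0]); l2=np.array([-np.sin(a),np.cos(a),0])
s=env.state(); c=env.read_camera("scene")
best=[]
for d in(-6,0,6):
    best+=[(r,d) for r in fit(c["frame"],c,s["eef_pos"]+[0,0,7.5]+d*n2,n=n2,l=l2,er=range(74,107,4),hs=[28],span=8,top=2)]
print(sorted(best,key=lambda b:-b[0][0])[:4])
t=env.read_camera("top")["frame"]; cv2.imwrite("pics/t9.png",t[:,:,::-1])
f=cv2.blur(c["frame"].astype(np.float32),(2,2)); u,v=proj(c,s["eef_pos"]+[0,0,7.5]).astype(int); d=f[...,0]-f[...,2]; g=f.mean(2); print(u,v)
for y in range(v-26,v+28,2): print("".join((" " if d[y,x]>14 else "0123456789"[min(9,int(g[y,x]/26))]) for x in range(u-36,u+37)))
```

```text
t 21.45 pos [546.6 132.1 170.8] yaw [ 180.    -0.  -169.5] op 0.682 F [-0.2 -0.  -3.6] shift [ 2.7 -3.5 -1.7] roll 0.1
[((np.float64(19.29), 86, 28, np.int64(4)), -6), ((np.float64(19.24), 82, 28, np.int64(8)), -6), ((np.float64(19.18), 78, 28, np.int64(8)), 0), ((np.float64(18.85), 74, 28, np.int64(8)), 6)]
235 183
        32322221   111112      43 4455555566322222222     222211111111112
                 21111112                  4322222221   67   521111111134
                 31111112                   322222222    3344321135202   
                 311112223                   333222222   233321111113    
                  21122223                      31111112      332125     
                  21111112               445    21111112       32        
                  31111113455544444444444444445421111113                 
                   211123554444444444444444444432111112                  
                   211245543344444444444444444432111112                  
                    11345433344444444444444443442111112                  
                    1133334444444444444444
[... 515 characters left out ...]
33333334333      55555555556     6
                             33333333333333333343     5555555555556     6
                             33333333333333333       555555555555566    6
                                 33333333           555555555655555566665
                                                  55555555555555555555555
                                                 677655555555555555555555
                                               55687655555555555555555555
                                               55555556665555555555555555
                                                 333444444555555666655555
                                                            3334444455555
```

arm_command(targets=[[2,-3,-1.5,0,0],[2,-3,-1.5,0,0],[2,-3,-1.5,0,0],[2,-3,-1.5,0,0],[2,-3,-1.5,0,0]])

```text
t: 22.05
eef_pos: [545.3, 127.9, 172.8]
tcp_rot: [3.142, 0.0, -2.959]
ft_force: [-0.1, -0.6, -2.8]
opening: 0.681
grip_force: 30.0
```

Run:
```python
from h import *
go(544.5,128.2,172.5,190.4)
print(env.state()["grip_force"], env.job_done())
```

```text
t 22.05 pos [545.3 127.9 172.8] yaw [ 180.     0.  -169.6] op 0.681 F [-0.1 -0.6 -2.8] shift [0.7 0.5 0.3] roll 0.0
the job is handed in; nothing more can be done
29.99943737871945 None
```

I handed the job in at 22 s, with no verdict returned: the three nuts were seen in the tray, and the empty shell is held at the view point with its gripper within 1 mm and 1° of the computed pose, its uprightness judged only from a coarse image check and the bystanders not measured again.

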